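Open the seal box: hang the cup away, lift the sagging bolt out, hold the gate ajar

TASK

Hang the white cup, which stands in the swing of the seal box's gate, by its handle on the birch stand's hook and let go of it. Then free the box's sagging barrel bolt, whose notch has dropped over the keeper's bent-up lip: lift its knob a little while pulling it towards the hinge, without wrenching, until its nose is out of the keeper. Swing the sprung gate about 40 degrees open towards the robot and finish still holding it ajar there; leave the other things on the counter alone.

Things in the scene. Friction and masses are not known exactly. Their poses are not given: they have to be found in the camera images.
- cup_mid (a point): White porcelain cup, straight round body 64 mm across and 74 mm high (foot 44 mm), wall 4 mm, about 0.17 kg, standing upright in front of the gate's shutting half. This point: on its axis, 37 mm above its foot. z runs up along the cup's axis; +y points from the axis to the handle.
- cup_handle (a point): Centre of the opening of the cup's handle: 44.5 mm from the cup's axis along +y and 40.5 mm above the foot. The handle stands in the plane of the cup's y and z, a bar 8 mm thick; the opening is about 34 mm high and 24 mm wide, and the hook has to pass through it along the cup's x. The handle's outside ends 64 mm from the cup's axis; the underside of its top bar lies 16 mm above this point.
- stand: Slotted birch stand, fixed, 280 mm (y) by 160 mm (x), holding five upright acrylic dividers up to 206 mm high. Origin: centre of its underside. At its front right (-x, -y) corner a post 24 mm square and 218 mm high carries a steel hook that points along the stand's -x (towards the robot). The dividers begin 45 mm behind the post's front face.
- hook_seat (a point): The place on the hook where a handle should hang: on the centre line of the 7 mm thick wire, 195 mm above the counter, 38 mm out from the post's front face. The wire runs level along the stand's x; 25 mm farther out it ends, turned up, its tip 15 mm above the level wire's centre line. Same axes as the stand.
- seal_box: Fixed grey steel box, 200 mm deep (x), 320 mm wide (y), 192 mm high. Origin: centre of its underside; its front, the plane x = -100 mm, faces the robot along -x and is closed by a barred gate 237 mm wide and 174 mm high.
- gate_hinge (a point): A point on the gate's upright hinge axis, at the front left (+y side) of the box, at the knob's height, 159 mm above the counter. The bolt's knob is 188 mm from it sideways when the bolt is shut; the gate's free edge is 240 mm from it.
- gate (a joint): Angle of the gate in rad: 0 shut; it grows as the gate's free edge (on the -y side of the box) swings out towards the robot (clockwise seen from above) up to 1.5. A spring shuts it: about 3.5 N at the knob when 40 degrees (0.70 rad) open.
- bolt_knob (a point): Centre of the bolt's knob: a steel cylinder 20 mm across, 26 mm long, axis pointing out from the gate (box x), centre 49 mm in front of the gate's face, about 159 mm above the counter, 33 mm under the box's top. The rod runs 12 mm behind its rear end; 60 mm free beside and below. Hold it to lift, draw and swing. Its y axis runs along the bolt towards the hinge: the way to draw it.
- bolt (a joint): How far the bolt is drawn, in m, along the box's +y (towards the hinge): about 0 when shut, 0.055 at most. Its nose leaves the keeper at 0.032. It moves with about 2 N of friction and stays where it is left. With the bolt sagged, the notch catches on the keeper's lip after about 5 mm.
- barrel (a joint): How far the bolt's barrel plate is tilted up, in rad, about its rear screw, 120 mm from the knob and 183 mm from the keeper's lip, on the hinge side: 0 sagged (it falls back under its weight, about 4 N), 0.10 at most. The notch clears the lip from 0.04, the knob then about 5 mm above its sagged height (12 mm above it at 0.10).
- bolt_rod: The bolt's steel rod, 16 mm thick, running along the box's y in front of the gate, its axis 16 mm from the gate's face. A seal notch 14 mm long and 7 mm deep is cut in its underside, 23 mm before its end. Origin: at the barrel's rear screw when shut.
- keeper: The keeper on the box's shutting post (-y side): a fixed steel staple 34 mm wide around the bolt's nose, its edge nearest the gate bent up into a lip 4 mm thick, which stands 6 mm into the bolt's notch. Its origin coincides with the seal box's origin.
- torch_mid (a point): Bystander: black pocket torch, 120 mm long, 32 mm thick, lying. Its middle.
- key_fob_mid (a point): Bystander: flat brass key fob 45 by 26 mm, 6 mm thick, with a ring and key. Its middle.
- padlock_mid (a point): Bystander: open brass padlock lying flat, body 40 by 48 mm, 20 mm thick. Its middle.
- stamp_mid (a point): Bystander: wooden hand stamp, 60 by 34 mm, 78 mm high. Its middle.
- tape_roll_mid (a point): Bystander: roll of clear tape, 96 mm across, 48 mm high, lying flat. Its middle.
- parcel_mid (a point): Bystander: cardboard parcel 180 by 130 by 85 mm high. Its middle.
Mind the look-alikes: they are no part of the job. Leave any brown look-alike of the part that bears cup_mid alone.

How it is judged (in metres and radians):
On the way, in this order (a step that is already met when the one before it is completed fails the run):
1. the cup hangs by its handle on the stand's hook, let go (distance between cup_handle and hook_seat below 0.04 m and height (world z) of cup_handle above 0.165 m and height (world z) of cup_mid between 0.1 and 0.172 m and contact force between cup and stand above 0.5 N and contact force between cup and the fingers below 0.05 N), for 0.2 s.
2. the bolt is drawn out of the keeper (value of joint bolt above 0.034 m), for 0.1 s.
At the end, for the whole second after the job is handed in: The gripper holds the gate (over 1 N) still at 30 to 50 degrees open (0.52 to 0.88 rad), bolt drawn at least 30 mm; the cup hangs below its handle on the hook (handle's middle within 40 mm of the seat and over 165 mm up, cup's middle 100 to 172 mm up), touching neither robot nor gate (value of joint gate between 0.52 and 0.88 rad and velocity of joint gate between -0.05 and 0.05 rad/s and value of joint bolt above 0.03 m and contact force between the fingers and seal_box above 1 N and distance between cup_handle and hook_seat below 0.04 m and height (world z) of cup_handle above 0.165 m and height (world z) of cup_mid between 0.1 and 0.172 m and contact force between cup and stand above 0.5 N and contact force between cup and the arm below 0.05 N and contact force between cup and seal_box below 0.05 N); the arm keeps its last pose, push and grip.
It fails at once if the bolt is wrenched against the keeper (over 40 N) (contact force between bolt_rod and keeper above 40 N).
It fails at once if another thing on the counter is pushed more than 30 mm (distance of any of torch_mid, key_fob_mid, padlock_mid, stamp_mid, tape_roll_mid, parcel_mid from where it was at the start of the episode above 0.03 m).
It also fails if it takes over 61 s, if anything falls off the work surface, if the arm or the gripper's body presses on something with over 40 N, if the wrist force passes 120 N, or if a joint passes its speed limit or range.

ROBOT

A 6-joint arm with a two-finger parallel gripper is mounted at the origin on the work surface. World frame = base frame: x ahead of the robot, y to its left, z up, the work surface at z = 0. Lengths are in mm, angles in degrees, forces in N, time in s.
With the tool pointing down it reaches from about 350 to 850 mm from the base axis. Payload 8.1 kg.
Tool frame: the origin (TCP) lies at the very end of the fingers, on their centre line; the grasp point (between the pads) lies 19 mm behind it; z points along the fingers, y is the line along which they close (so a half turn about z gives the same grasp; the last joint's range is limited). The gripper opens to 85 mm and grips with 20 to 120 N. Pads are 22 mm wide; open, the fingers measure 114 mm over their backs; the gripper's body (76 mm by 85 mm) begins 54 mm behind the grasp point. The pads swing forward as they close: fully open they stand 13 mm farther back than shut.
Start: joints at [71.138, 7.471, 85.268, -0, 87.261, -4.893], TCP at [144.813, 582.266, 195.992] pointing down, gripper open.
Joint ranges: [-169.43, 169.43], [-51.17, 129.36], [1.28, 143.12], [-76.62, 256.62], [0, 156.53], [-152.29, 152.29]. Speed limits (degrees/s): [136.94, 136.94, 159.86, 180, 180, 180].

INTERFACE

Orientations are given as [roll, pitch, yaw] about the fixed x, y, z axes, in that order (R = Rz(yaw) Ry(pitch) Rx(roll)).
In Python, from bench import sense, eyes, job, models gives the robot as it stands. The module is installed in compiled form; this text tells all that it offers.
- The arm moves only by the tool apply_moves, never from a script. Its argument "rows" is a list of rows, each a list of 6 numbers: the shift along the tool's x, y, z in mm, then the turn, a rotation vector about the tool's x, y, z in rad. In form: [[dx, dy, dz, rx, ry, rz], ...]. A call has exactly 5 rows; each row shifts and turns the commanded pose from where the row before left it, along the tool's axes as they then stand; what a row does not reach is not made up. A row lasts 1/8 s, in which the tool goes at most 62.5 mm and 10.7 degrees, less where a joint would pass 70% of its speed; a pose out of reach is approached as far as the arm can. A call is refused whole if a number of a shift passes 62.5 or a number of a turn 0.188, either way. A call with a gripper value outside its range is refused whole. "fingers" is the finger opening in mm, from 0 to 85.4, set as the call begins (left out, the last holds). The fingers move at their own pace and stop on an object; "grip_force" is the grip in N (left out, the last holds). Time passes only in rows, so rows that do not move let the fingers close, or fill a call up. It gives the time, the measured TCP pose, the force, the opening and the grip force at its end, in the units of the state.
- sense(): the state, without advancing time (a new reading comes with each control period).
- eyes.snapshot(name): name is "side" or "top"; returns (picture, depth): 480x640x3 uint8, red, green, blue; 480x640 float32, mm along the optical axis (not along the pixel's ray), 0 where there is no reading.
- eyes.get_calibration(name): a dict with "intrinsics" (3x3 intrinsics, pixels), "R" (3x3) and "t" (3): a world point X has camera coordinates R X + t. Camera axes: x right, y down, z forward; pixel columns grow to the right and rows downward; lengths in mm; the calibration is good to about 2 mm. A picture is of the moment at which its call begins. get_calibration takes no time and is no camera call.
- job.hand_in(): hands the job in; it is judged then, once.
Trained networks look in the newest picture that a camera, given by its name, has taken for a name from the list of things; names that differ only in an ending like _2 or _b are one class to them, and where a whole thing is asked for, a point or a joint stands for the part that bears it (a point fixed in the world has none). Each returns a list of dicts, best first, with "confidence" (0 to 1); they miss things now and then, are a little off and sometimes report something else, mostly with a low value. They report only what shows in the picture. A call takes as long as a camera call. They do not tell look-alikes from the thing itself.
- models.boxes_of(name, camera): "xyz" ([x, y, z] in mm, in world coordinates, good to about 4 mm: the middle of the surface that is visible of it).
- models.cut_out(name, camera): "pixels" (480x640 bool, what is visible of it).
- models.place_of(name, camera): "xyz" ([x, y, z] in mm, in world coordinates, good to about 4 mm: a listed point, or the origin of a listed thing).
The state is a dict: "time": time; "joint_pos": joint angles; "qd": joint speeds; "joint_efforts": joint torques, N m; "tool_pos": TCP position; "tcp_rot": TCP orientation; "ft_force": force on the tool from outside, world axes, zero at the start; "wrist_torque": the same for the moment, N m; "finger_gap": finger opening in mm; "grip_force": force on a finger pad.
Only numpy, scipy, OpenCV 4.12 (cv2) and the standard library are available. Lean on these libraries where they do the work, as an engineer would, in place of code of your own. Each camera call takes 0.05 s, during which the arm holds its last target. There are 200 camera calls.

## Working session

There is one attempt and no reset: what is moved stays moved. The work goes in short steps, Python scripts to look and compute and a tool call to move; the robot and the scene stay as the last step left them, time stands still between calls to the robot, and variables do not carry over. Pictures are saved under pics/ and viewed, at most 10 in all, crops included, and the job is handed in when it is done.

Besides the shell and the picture viewer there is one more tool, called after "Request:" as a command line: name --pt "numbers of a row" for each row, then --argument value for the rest. apply_moves: Moves the arm, as the interface text tells. Its arguments: {"type":"object","properties":{"rows":{"type":"array"},"fingers":{"type":"number"},"grip_force":{"type":"number"}},"required":["rows"]}

```bash
mkdir -p pics
cat > look.py <<'E'
from bench import sense, eyes, job, models
import numpy as np, cv2
from scipy.spatial.transform import Rotation as Ro
E
python3 - <<'E'
from look import *
s=sense(); print(s)
for c in ("side","top"):
    im,d=eyes.snapshot(c); cv2.imwrite(f"pics/{c}0.png",im[:,:,::-1])
    k=eyes.get_calibration(c); print(c,k["intrinsics"].tolist(),(-k["R"].T@k["t"]).round(0),k["R"].round(2).tolist())
    for n in "cup_mid cup_handle stand hook_seat seal_box gate_hinge bolt_knob torch_mid key_fob_mid padlock_mid stamp_mid tape_roll_mid parcel_mid".split():
        print(n,[(np.round(r["xyz"]).tolist(),round(r["confidence"],2)) for r in models.place_of(n,c)][:3])
print(sense()["time"])
E
```

```text
{'time': 0.0, 'joint_pos': array([ 7.11375356e+01,  7.51550643e+00,  8.53293643e+01,  1.26893356e-03,
        8.72604478e+01, -4.89507412e+00]), 'qd': array([-0.01337584,  0.01794667,  0.04185444, -0.03529463,  0.04536679,
        0.03956268]), 'joint_efforts': array([-1.58514515e-03, -5.69388878e+01, -5.00562251e+01, -5.38383358e-05,
        1.44779854e-02, -1.42601536e-05]), 'tool_pos': array([144.6149664 , 581.68585686, 194.93951165]), 'tcp_rot': array([-1.79895174e+02, -1.02497057e-02,  1.66032539e+02]), 'ft_force': array([-0.02420043,  0.53072572,  0.31949283]), 'wrist_torque': array([ 0.02458592, -0.04038703, -0.04956087]), 'grip_force': 0.0, 'finger_gap': 85.6730995876007}
side [[442.87390120561804, 0.0, 320.7809839435845], [0.0, 442.87390120561804, 243.28209494198757], [0.0, 0.0, 1.0]] [ 412. -989.  985.] [[0.99, -0.13, -0.02], [-0.09, -0.63, -0.77], [0.09, 0.77, -0.63]]
cup_mid [([471.0, -300.0, 35.0], 0.98), ([345.0, -255.0, 36.0], 0.86), ([472.0, -175.0, 35.0], 0.55)]
cup_handle [([362.0, -299.0, 38.0], 0.65), ([503.0, -332.0, 43.0], 0.57), ([439.0, -138.0, 40.0], 0.56)]
s
[... 719 characters left out ...]
3, -0.2], [0.2, 0.01, -0.98]]
cup_mid [([349.0, -258.0, 39.0], 0.96), ([473.0, -174.0, 40.0], 0.71), ([474.0, -301.0, 37.0], 0.66)]
cup_handle [([437.0, -140.0, 40.0], 0.94), ([502.0, -330.0, 34.0], 0.93), ([358.0, -300.0, 41.0], 0.59)]
stand [([637.0, 363.0, -2.0], 0.79)]
hook_seat [([516.0, 258.0, 195.0], 0.66)]
seal_box []
gate_hinge [([602.0, 24.0, 160.0], 0.95)]
bolt_knob [([579.0, -172.0, 163.0], 0.57)]
torch_mid [([395.0, 336.0, 16.0], 0.56)]
key_fob_mid [([374.0, 23.0, 1.0], 0.57), ([451.0, 132.0, 9.0], 0.4)]
padlock_mid [([450.0, 132.0, 7.0], 0.6)]
stamp_mid [([402.0, 505.0, 26.0], 0.68)]
tape_roll_mid [([580.0, -170.0, 163.0], 0.73), ([371.0, -455.0, 24.0], 0.59)]
parcel_mid []
1.4
```

View pics/side0.png

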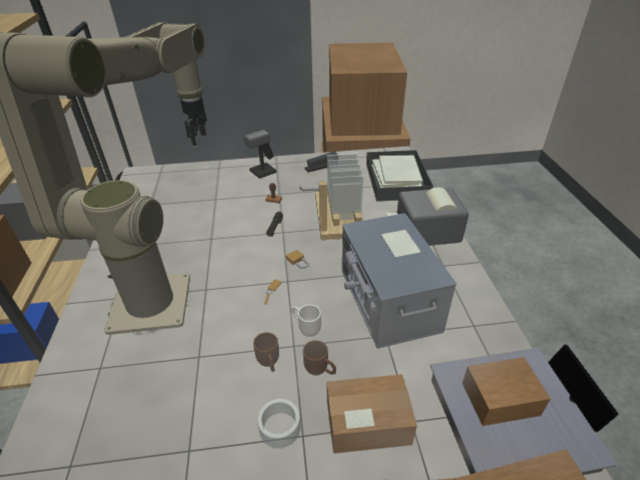

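View pics/top0.png

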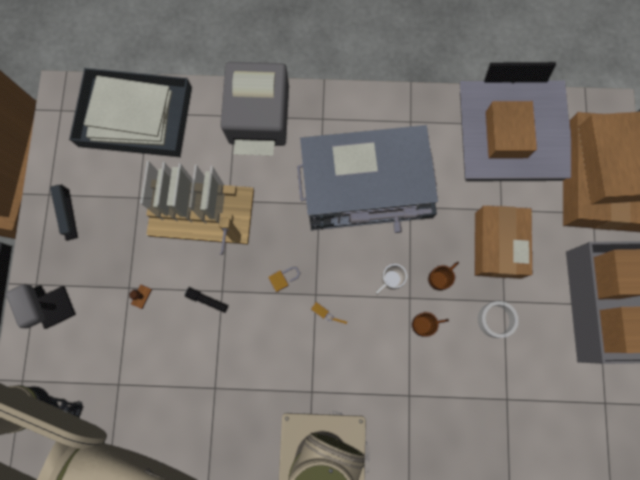

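The white cup is at side (310,318) and top (393,277), with its handle at the lower left. The two brown look-alikes are at top (441,277) and (425,323). The hook is at top (225,225–255), and the knob at top (397,225). Next I'll refine the cup, hook and knob positions with depth.

```bash
cat >> look.py <<'E'
def cloud(c):
    im,d=eyes.snapshot(c); k=eyes.get_calibration(c); K=k["intrinsics"]
    v,u=np.mgrid[:480,:640]; P=np.stack([(u-K[0,2])/K[0,0]*d,(v-K[1,2])/K[1,1]*d,d],-1)
    W=(P-k["t"])@k["R"]; W[d<=0]=np.nan
    return im,W
def near(W,lo,hi):
    return W[np.all((W>lo)&(W<hi),-1)]
E
python3 - <<'E'
from look import *
for c in ("top","side"):
    im,W=cloud(c); print("==",c)
    cu=near(W,[420,-225,5],[525,-110,90]); print("cup n",len(cu), cu.min(0).round(),cu.max(0).round())
    body=cu[cu[:,2]>67]; 
    if len(body)>5: 
        (x,y),r=cv2.minEnclosingCircle(body[:,:2].astype(np.float32)); print("rim circle",x,y,r,body[:,2].mean())
    h=cu[np.hypot(cu[:,0]-473,cu[:,1]+174)>38]; print("handle pts",len(h),h.mean(0).round(1),h[np.argsort(h@[-1,1,0])[-4:]].round(0).tolist())
    w=near(W,[470,225,180],[575,290,222]); w=w[np.argsort(w[:,0])]; print("hook\n",w[::max(1,len(w)//25)].round(0).tolist())
    t=near(W,[590,-200,186],[850,120,198]); 
    rect=cv2.minAreaRect(t[:,:2].astype(np.float32)); print("box top",rect, cv2.boxPoints(rect).round(0).tolist())
    kn=near(W,[530,-215,140],[592,-130,185]); print("knob",len(kn),kn.mean(0).round(1),kn.min(0).round(),kn.max(0).round())
    kt=kn[kn[:,2]>160];print(np.sort(kt[:,0])[[0,len(kt)//2,-1]], np.median(kt,0))
    K=eyes.get_calibration(c)
    for n in ("bolt_knob","hook_seat","cup_handle","gate_hinge","cup_mid"):
        print(n,[(np.round(r["xyz"]).tolist(),round(r["confidence"],2)) for r in models.place_of(n,c)][:3])
im,W=cloud("top"); a=cv2.resize(im[150:300,200:420],None,fx=3.6,fy=3.6,interpolation=cv2.INTER_CUBIC); cv2.imwrite("pics/topc.png",a[:,:,::-1])
E
```

```text
== top
cup n 535 [ 421. -225.    5.] [ 525. -111.   83.]
rim circle 462.5408935546875 -164.93939208984375 42.68693161010742 73.22888553584775
handle pts 107 [ 458.9 -152.6   28.2] [[425.0, -129.0, 52.0], [429.0, -125.0, 8.0], [426.0, -127.0, 45.0], [421.0, -125.0, 5.0]]
hook
 [[489.0, 260.0, 211.0], [495.0, 260.0, 203.0], [503.0, 257.0, 198.0], [510.0, 257.0, 200.0], [518.0, 258.0, 198.0], [523.0, 256.0, 195.0], [530.0, 258.0, 201.0], [536.0, 258.0, 204.0], [543.0, 260.0, 196.0], [550.0, 260.0, 199.0], [553.0, 263.0, 196.0], [554.0, 262.0, 202.0], [555.0, 254.0, 222.0], [555.0, 264.0, 207.0], [556.0, 245.0, 217.0], [558.0, 259.0, 218.0], [560.0, 245.0, 188.0], [561.0, 255.0, 216.0], [563.0, 260.0, 218.0], [565.0, 245.0, 191.0], [566.0, 246.0, 218.0], [568.0, 245.0, 210.0], [570.0, 244.0, 213.0], [571.0, 251.0, 216.0], [573.0, 244.0, 199.0], [574.0, 265.0, 221.0]]
box top ((717.9149169921875, -70.623046875), (206.1857452392578, 288.0128173828125), 8.059453010559082) [[596.0, 58.0], [636.0, -228.0], [840.0, -199.0], [800.0, 86.0]]
knob 83 [ 579.4 -166.1  165.7] [ 567. -177.  155.] [ 59
[... 1485 characters left out ...]
87.0]]
box top ((714.2182006835938, -69.73602294921875), (207.11868286132812, 288.8406066894531), 7.559315204620361) [[593.0, 60.0], [631.0, -227.0], [836.0, -199.0], [798.0, 87.0]]
knob 79 [ 577.7 -172.7  162.8] [ 565. -181.  151.] [ 592. -159.  169.]
[565.09413749 578.7111952  591.66892509] [ 578.70750944 -172.42073704  164.67176298]
bolt_knob [([583.0, -173.0, 161.0], 0.74), ([596.0, -46.0, 166.0], 0.48)]
hook_seat [([516.0, 256.0, 194.0], 0.57)]
cup_handle [([503.0, -333.0, 44.0], 0.81), ([442.0, -136.0, 39.0], 0.68)]
gate_hinge [([602.0, 23.0, 159.0], 0.8), ([397.0, 328.0, 16.0], 0.48)]
cup_mid [([474.0, -173.0, 36.0], 0.92), ([345.0, -258.0, 34.0], 0.88), ([473.0, -298.0, 36.0], 0.75)]
```

View pics/topc.png

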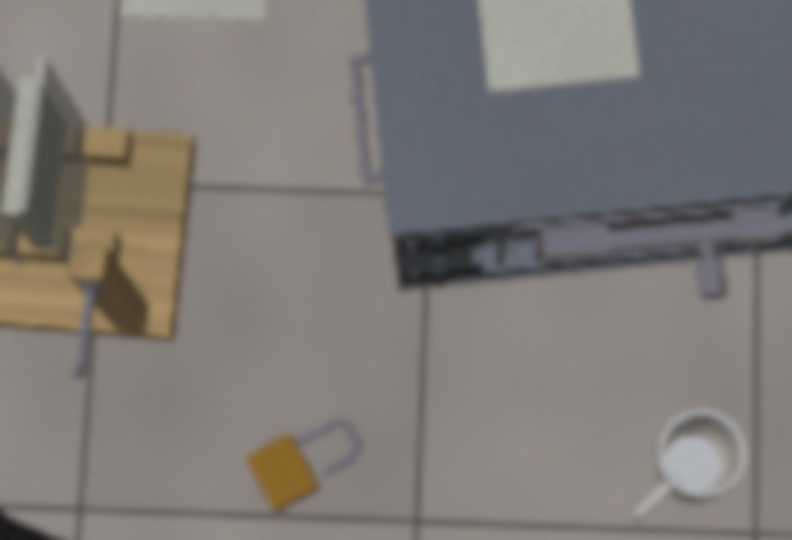

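The hook's tip is at crop (80,370) and the knob at crop (712,270). The cup's rim is centred at crop (700,455), with the handle towards crop (640,513). That gives a stand yaw of about −3°, a box yaw of about 8°, and the handle at about 135°.

```bash
cat >> look.py <<'E'
def plan(way, start=None):
    """way: list of (pos, rpy, nrows); prints rounded rows, feeding rounding back"""
    s=sense()
    p,R=(np.array(s["tool_pos"]),Ro.from_euler("xyz",s["tcp_rot"],degrees=True)) if start is None else (np.array(start[0],float),Ro.from_euler("xyz",start[1],degrees=True))
    out=[]
    for tp,tr,n in way:
        tp=np.array(tp,float); tR=Ro.from_euler("xyz",tr,degrees=True)
        for i in range(n):
            d=R.inv().apply((tp-p)/(n-i)); r=(R.inv()*tR).as_rotvec()/(n-i)
            d=np.round(d,0); r=np.round(r,2 if np.abs(r).max()>.02 else 3)
            p=p+R.apply(d); R=R*Ro.from_rotvec(r); out.append([float(x)+0 for x in (*d,*r)])
    for i in range(0,len(out),5): print(str(out[i:i+5]).replace(".0,",",").replace(".0]","]"))
    print("end",p.round(1),R.as_euler("xyz",degrees=True).round(1))
E
python3 - <<'E'
from look import *
plan([([330,150,195],[180,0,150],9),([472,-174,130],[180,0,135],6)],([144.8,582.3,196],[180,0,166]))
E
```

```text
[[-32, -42, 0, 0, 0, 0.03], [-33, -41, 0, 0, 0, 0.03], [-34, -40, 0, 0, 0, 0.03], [-35, -38, 0, 0, 0, 0.03], [-36, -37, 0, 0, 0, 0.03]]
[[-37, -36, 0, 0, 0, 0.03], [-39, -36, 0, 0, 0, 0.03], [-40, -34, 0, 0, 0, 0.03], [-40, -33, 1, 0, 0, 0.04], [-48, -35, 11, 0, 0, 0.04]]
[[-49, -33, 11, 0, 0, 0.04], [-50, -31, 11, 0, 0, 0.05], [-52, -28, 11, 0, 0, 0.04], [-52, -27, 10, 0, 0, 0.05], [-54, -23, 11, 0, 0, 0.04]]
end [ 472.3 -173.7  130. ] [180.    0.  135.1]
```

Request:
apply_moves --pt "-32 -42 0 0 0 0.03" --pt "-33 -41 0 0 0 0.03" --pt "-34 -40 0 0 0 0.03" --pt "-35 -38 0 0 0 0.03" --pt "-36 -37 0 0 0 0.03" --fingers 85

```text
time: 2.68
tool_pos: [248.4, 340.9, 196.1]
tcp_rot: [180.0, 0.0, 157.4]
ft_force: [0.5, -0.2, 0.9]
finger_gap: 85.0
grip_force: 0.0
```

Request:
apply_moves --pt "-37 -36 0 0 0 0.03" --pt "-39 -36 0 0 0 0.03" --pt "-40 -34 0 0 0 0.03" --pt "-40 -33 1 0 0 0.04" --pt "-48 -35 11 0 0 0.04"

```text
time: 3.3
tool_pos: [355.4, 94.5, 185.1]
tcp_rot: [179.9, 0.1, 147.7]
ft_force: [0.9, 0.3, -0.4]
finger_gap: 84.7
grip_force: 0.0
```

Request:
apply_moves --pt "-49 -33 11 0 0 0.04" --pt "-50 -31 11 0 0 0.05" --pt "-52 -28 11 0 0 0.04" --pt "-52 -27 10 0 0 0.05" --pt "-54 -23 11 0 0 0.04"

```text
time: 3.92
tool_pos: [473.4, -175.8, 130.0]
tcp_rot: [180.0, 0.1, 135.0]
ft_force: [0.5, 0.5, 0.9]
finger_gap: 85.1
grip_force: 0.0
```

Run:
```python
from look import *
im,W=cloud("side"); s=sense(); print(s["time"],s["tool_pos"].round(1),s["tcp_rot"].round(1))
cv2.imwrite("pics/a.png",cv2.resize(im[200:400,220:430],None,fx=3,fy=3)[:,:,::-1])
plan([([472,-174,25],[180,0,135],5)])
```

```text
3.975 [ 474.  -181.1  127. ] [-179.8    0.   134.7]
[[1, 1, 20, -0.001, 0, -0.001], [1, 1, 20, 0, 0, -0.001], [1, 1, 21, -0.001, 0, -0.001], [2, 0, 20, 0, 0, -0.001], [1, 1, 21, -0.001, 0.001, 0]]
end [ 472.5 -174.2   25. ] [180.  -0. 135.]
```

View pics/a.png

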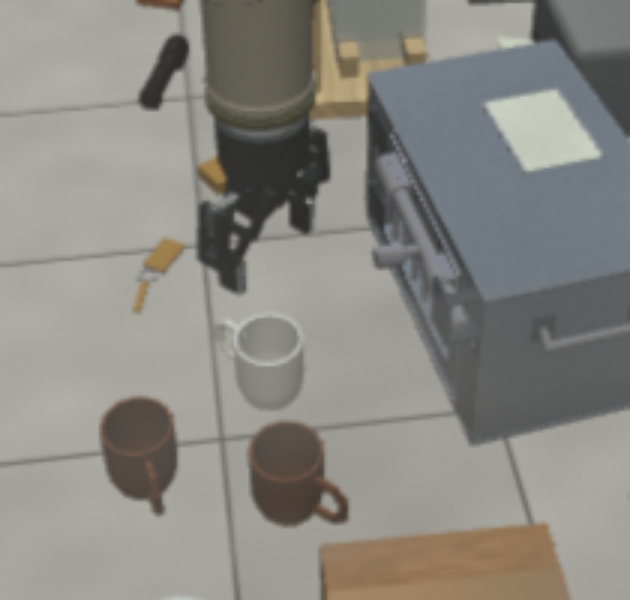

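The open fingers are at crop (235,270) and (305,215), above the cup at (270,355) and straddling it across the handle. I'm going straight down and closing.

Request:
apply_moves --pt "0 0 0 0 0 0" --pt "0 0 25 0 0 0" --pt "0 0 30 0 0 0" --pt "0 0 30 0 0 0" --pt "0 0 20 0 0 0"

```text
time: 4.6
tool_pos: [472.2, -171.9, 24.4]
tcp_rot: [180.0, -0.0, 135.2]
ft_force: [-0.1, 0.6, 0.7]
finger_gap: 85.1
grip_force: 0.0
```

Request:
apply_moves --pt "0 0 0 0 0 0" --pt "0 0 0 0 0 0" --pt "0 0 0 0 0 0" --pt "0 0 0 0 0 0" --pt "0 0 0 0 0 0" --fingers 55 --grip_force 40

```text
time: 5.22
tool_pos: [473.4, -173.9, 25.8]
tcp_rot: [180.0, 0.1, 135.1]
ft_force: [0.7, 0.7, 3.6]
finger_gap: 60.8
grip_force: 44.2
```

Request:
apply_moves --pt "0 0 -5 0 0 0" --pt "0 0 -15 0 0 0" --pt "0 0 -30 0 0 0" --pt "0 0 -40 0 0 0" --pt "0 0 -40 0 0 0"

```text
time: 5.85
tool_pos: [472.5, -173.5, 157.0]
tcp_rot: [180.0, 0.0, 135.1]
ft_force: [0.5, -0.2, -1.2]
finger_gap: 60.8
grip_force: 44.0
```

Request:
apply_moves --pt "0 0 -40 0 0 0" --pt "0 0 -20 0 0 0" --pt "0 0 -10 0 0 0" --pt "0 0 0 0 0 0" --pt "0 0 0 0 0 0"

```text
time: 6.48
tool_pos: [471.9, -173.2, 223.1]
tcp_rot: [-179.9, -0.2, 135.1]
ft_force: [0.5, -0.5, -1.9]
finger_gap: 60.9
grip_force: 44.1
```

Run:
```python
from look import *
im,W=cloud("side"); s=sense(); print(s["time"],s["tool_pos"].round(1),s["tcp_rot"].round(1),s["finger_gap"],s["grip_force"])
cv2.imwrite("pics/b.png",cv2.resize(im[150:350,220:430],None,fx=3,fy=3)[:,:,::-1])
for c in ("side","top"):
  eyes.snapshot(c)
  for n in ("cup_mid","cup_handle"): print(c,n,[(np.round(r["xyz"]).tolist(),round(r["confidence"],2)) for r in models.place_of(n,c)])
```

```text
6.525 [ 471.9 -173.2  223.2] [-179.9   -0.2  135.1] 60.633379152924995 44.06381598328608
side cup_mid [([348.0, -260.0, 36.0], 0.87), ([475.0, -298.0, 35.0], 0.71), ([472.0, -174.0, 234.0], 0.59)]
side cup_handle [([362.0, -300.0, 39.0], 0.9), ([504.0, -330.0, 42.0], 0.81), ([400.0, 333.0, 17.0], 0.73), ([444.0, -138.0, 239.0], 0.71), ([367.0, -453.0, 22.0], 0.58)]
top cup_mid [([470.0, -172.0, 239.0], 0.78), ([351.0, -256.0, 38.0], 0.6), ([474.0, -301.0, 37.0], 0.54), ([367.0, -455.0, 24.0], 0.22)]
top cup_handle [([440.0, -142.0, 241.0], 0.56), ([503.0, -334.0, 40.0], 0.53), ([356.0, -301.0, 42.0], 0.51)]
```

View pics/b.png

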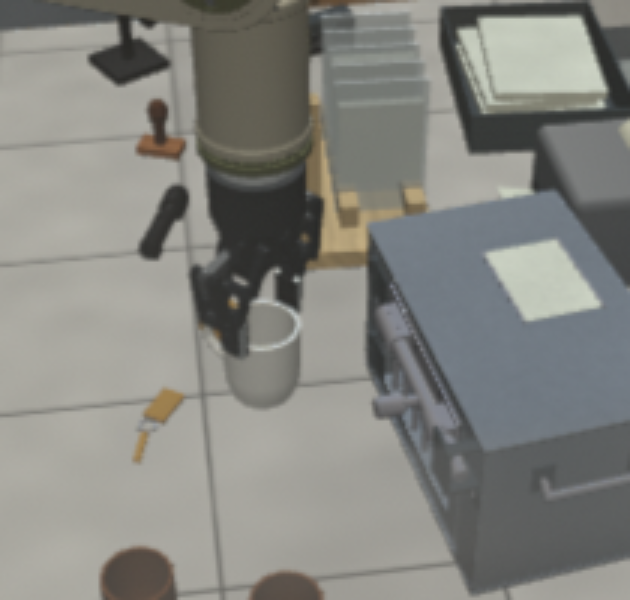

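The cup is held level with its handle still facing the same way; it shows at crop (262,350). I'm taking it to the pre-hook pose.

Run:
```python
from look import *
plan([([452,215,196],[180,0,89],10),([452.3,215.4,186.5],[180,0,89],2)],([472.3,-173.7,225],[180,0,135.1]))
```

```text
[[29, 26, 3, 0, 0, 0.08], [31, 24, 3, 0, 0, 0.08], [33, 21, 3, 0, 0, 0.08], [34, 18, 3, 0, 0, 0.08], [36, 16, 3, 0, 0, 0.08]]
[[37, 13, 3, 0, 0, 0.08], [37, 10, 3, 0, 0, 0.08], [38, 7, 3, 0, 0, 0.08], [39, 4, 3, 0, 0, 0.08], [39, 0, 2, 0, 0, 0.08]]
[[0, 0, 5, 0, 0, 0.002], [0, 0, 4, 0, 0, 0.003]]
end [451.9 215.3 187. ] [180.   0.  89.]
```

Request:
apply_moves --pt "29 26 3 0 0 0.08" --pt "31 24 3 0 0 0.08" --pt "33 21 3 0 0 0.08" --pt "34 18 3 0 0 0.08" --pt "36 16 3 0 0 0.08"

```text
time: 7.45
tool_pos: [461.9, 22.5, 210.0]
tcp_rot: [180.0, 0.0, 112.0]
ft_force: [0.5, 0.3, -2.1]
finger_gap: 60.9
grip_force: 44.1
```

Request:
apply_moves --pt "37 13 3 0 0 0.08" --pt "37 10 3 0 0 0.08" --pt "38 7 3 0 0 0.08" --pt "39 4 3 0 0 0.08" --pt "39 0 2 0 0 0.08"

```text
time: 8.07
tool_pos: [452.2, 216.7, 195.9]
tcp_rot: [180.0, -0.0, 89.1]
ft_force: [1.7, -0.4, -1.8]
finger_gap: 61.2
grip_force: 44.1
```

Request:
apply_moves --pt "0 0 5 0 0 0" --pt "0 0 4 0 0 0" --pt "0 0 0 0 0 0" --pt "0 0 0 0 0 0" --pt "0 0 0 0 0 0"

```text
time: 8.7
tool_pos: [452.7, 214.9, 187.3]
tcp_rot: [180.0, -0.0, 89.2]
ft_force: [-0.1, -0.1, -1.4]
finger_gap: 61.0
grip_force: 44.1
```

Run:
```python
from look import *
im,W=cloud("side"); im2,W2=cloud("top"); s=sense(); print(s["time"],s["tool_pos"].round(1),s["tcp_rot"].round(1),s["finger_gap"],s["grip_force"])
a=cv2.resize(im[130:250,240:360],(500,500),interpolation=cv2.INTER_CUBIC);b=cv2.resize(im2[190:310,180:300],(300,300))
b=cv2.copyMakeBorder(b,0,200,0,0,cv2.BORDER_CONSTANT)
cv2.imwrite("pics/c.png",np.hstack([a,b])[:,:,::-1])
for c in ("side","top"):
  for n in ("cup_mid","cup_handle","hook_seat"): print(c,n,[(np.round(r["xyz"]).tolist(),round(r["confidence"],2)) for r in models.place_of(n,c) if r["xyz"][2]>100])
```

```text
8.8 [452.6 215.2 187.3] [180.   -0.   89.2] 61.266734478460805 44.09452933319699
side cup_mid [([451.0, 215.0, 200.0], 0.88)]
side cup_handle [([451.0, 265.0, 204.0], 0.81), ([595.0, -47.0, 167.0], 0.4)]
side hook_seat [([517.0, 256.0, 196.0], 0.8)]
top cup_mid []
top cup_handle []
top hook_seat []
```

View pics/c.png

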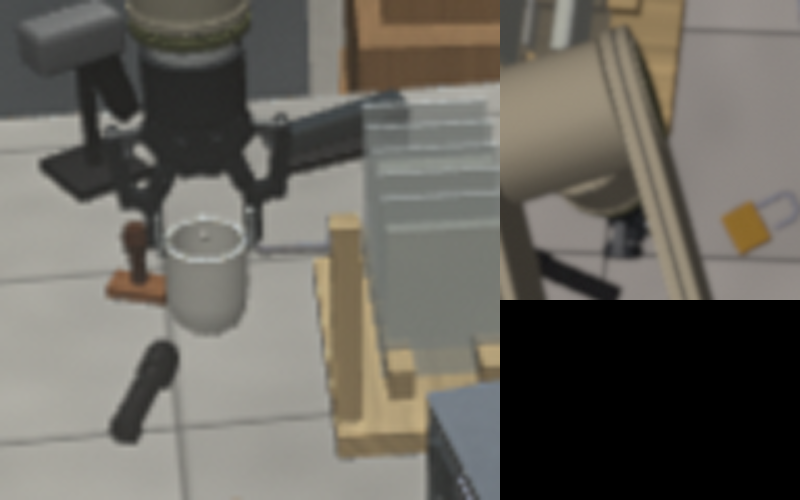

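The cup is in front of the hook, level at the planned height. The wire at crop (260–330,248) is visible right behind the +x finger. I'm inserting slowly along the wire.

Request:
apply_moves --pt "-1 2 0 0 0 0" --pt "-1 6 0 0 0 0" --pt "-1 6 0 0 0 0" --pt "0 6 0 0 0 0" --pt "0 5 0 0 0 0"

```text
time: 9.72
tool_pos: [477.8, 212.0, 186.9]
tcp_rot: [-180.0, 0.0, 89.2]
ft_force: [0.1, 0.3, -1.6]
finger_gap: 60.8
grip_force: 44.1
```

Request:
apply_moves --pt "0 4 0 0 0 0" --pt "-1 6 0 0 0 0" --pt "0 6 0 0 0 0" --pt "0 6 0 0 0 0" --pt "0 3 0 0 0 0"

```text
time: 10.35
tool_pos: [502.7, 210.7, 187.0]
tcp_rot: [-180.0, 0.0, 89.3]
ft_force: [-0.6, 0.6, -2.1]
finger_gap: 60.7
grip_force: 44.1
```

Request:
apply_moves --pt "0 4 0 0 0 0" --pt "0 0 2 0 0 0" --pt "0 0 3 0 0 0" --pt "0 0 2 0 0 0" --pt "0 0 0 0 0 0"

```text
time: 10.98
tool_pos: [506.0, 210.7, 179.7]
tcp_rot: [-180.0, 0.0, 89.3]
ft_force: [-0.0, 0.2, -1.7]
finger_gap: 61.5
grip_force: 44.1
```

Request:
apply_moves --pt "0 0 2 0 0 0" --pt "0 0 2 0 0 0" --pt "0 0 2 0 0 0" --pt "0 0 1 0 0 0" --pt "0 0 0 0 0 0"

```text
time: 11.6
tool_pos: [506.3, 210.7, 172.9]
tcp_rot: [-180.0, 0.0, 89.3]
ft_force: [0.6, -0.7, -1.7]
finger_gap: 61.2
grip_force: 44.1
```

Run:
```python
from look import *
im,W=cloud("side"); s=sense(); print(s["time"],s["tool_pos"].round(1),s["joint_pos"].round(0),s["ft_force"].round(1))
a=cv2.resize(im[150:250,260:380],(720,600),interpolation=cv2.INTER_CUBIC)
cv2.imwrite("pics/d.png",a[:,:,::-1])
for n in ("cup_mid","cup_handle","hook_seat"): print(n,[(np.round(r["xyz"]).tolist(),round(r["confidence"],2)) for r in models.place_of(n,"side") if r["xyz"][2]>100])
```

```text
11.65 [506.3 210.7 173. ] [17.  0. 95. -0. 85. 18.] [ 0.6  0.4 -1.8]
cup_mid [([507.0, 210.0, 184.0], 0.97)]
cup_handle [([506.0, 259.0, 188.0], 0.95)]
hook_seat [([517.0, 256.0, 198.0], 0.7)]
```

View pics/d.png

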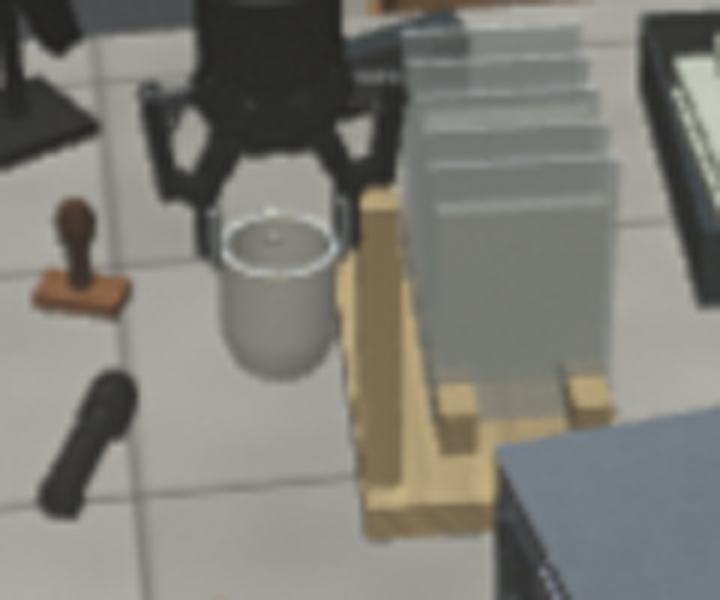

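The handle opening lies around the wire: the handle reads (506,259,188) and the seat (517,256,196). I'll tilt the cup about the wire so that its release is gentle.

Run:
```python
from look import *
R0=Ro.from_euler("xyz",[180,0,89.2],degrees=True); p0=np.array([506.3,210.7,173.]); piv=np.array([506.3,256.8,195]); way=[]
for t in np.linspace(0,28,11)[1:]:
    q=Ro.from_rotvec(R0.apply([0,np.radians(t),0])); way.append((piv+q.apply(p0-piv)+[0,0,-.3*t/2.8],(q*R0).as_euler("xyz",degrees=True),1))
plan(way,(p0,[180,0,89.2]))
```

```text
[[1, 0, 3, 0, 0.05, 0], [1, 0, 2, 0, 0.05, 0], [1, 0, 3, 0, 0.05, 0], [1, 0, 2, 0, 0.05, 0], [2, 0, 3, 0, 0.04, 0]]
[[1, 0, 2, 0, 0.05, 0], [1, 0, 3, 0, 0.05, 0], [1, 0, 2, 0, 0.05, 0], [1, 0, 3, 0, 0.05, 0], [1, 0, 2, 0, 0.05, 0]]
end [506.5 226.6 151.2] [-180.   -28.1   89.2]
```

Request:
apply_moves --pt "1 0 3 0 0.05 0" --pt "1 0 2 0 0.05 0" --pt "1 0 3 0 0.05 0" --pt "1 0 2 0 0.05 0" --pt "2 0 3 0 0.04 0"

```text
time: 12.42
tool_pos: [506.6, 217.7, 161.0]
tcp_rot: [180.0, -13.8, 89.2]
ft_force: [-0.2, 0.4, -1.8]
finger_gap: 60.6
grip_force: 44.1
```

Request:
apply_moves --pt "1 0 2 0 0.05 0" --pt "1 0 3 0 0.05 0" --pt "1 0 2 0 0.05 0" --pt "1 0 3 0 0.05 0" --pt "1 0 2 0 0.05 0"

```text
time: 13.05
tool_pos: [506.7, 226.5, 151.2]
tcp_rot: [180.0, -28.1, 89.3]
ft_force: [0.9, 0.3, -1.1]
finger_gap: 61.1
grip_force: 44.1
```

Request:
apply_moves --pt "-0.5 0 1 0 0 0" --pt "-0.5 0 1 0 0 0" --pt "-0.5 0 1 0 0 0" --pt "0 0 0 0 0 0" --pt "0 0 0 0 0 0"

```text
time: 13.68
tool_pos: [506.6, 227.0, 148.1]
tcp_rot: [180.0, -28.1, 89.3]
ft_force: [0.9, 0.8, -2.3]
finger_gap: 61.4
grip_force: 44.2
```

Request:
apply_moves --pt "-0.5 0 1 0 0 0" --pt "-0.5 0 1 0 0 0" --pt "-0.5 0 1 0 0 0" --pt "0 0 0 0 0 0" --pt "0 0 0 0 0 0"

```text
time: 14.3
tool_pos: [507.0, 227.4, 145.5]
tcp_rot: [179.9, -28.1, 89.3]
ft_force: [-2.1, 2.5, 5.9]
finger_gap: 61.1
grip_force: 44.7
```

The cup now bears on the wire, so I'm releasing it.

Request:
apply_moves --pt "0.5 0 -1 0 0 0" --pt "0 0 0 0 0 0" --pt "0 0 0 0 0 0" --pt "0 0 0 0 0 0" --pt "0 0 0 0 0 0" --fingers 76

```text
time: 14.92
tool_pos: [506.5, 226.7, 145.5]
tcp_rot: [-180.0, -28.1, 89.2]
ft_force: [0.3, 0.0, -0.2]
finger_gap: 76.0
grip_force: 0.0
```

Run:
```python
from look import *
im,W=cloud("side"); s=sense(); print(s["time"],s["tool_pos"].round(1),s["joint_pos"].round(0),s["ft_force"].round(1),s["finger_gap"])
a=cv2.resize(im[150:250,260:380],(720,600),interpolation=cv2.INTER_CUBIC)
cv2.imwrite("pics/e.png",a[:,:,::-1])
for n in ("cup_mid","cup_handle","hook_seat"): print(n,[(np.round(r["xyz"]).tolist(),round(r["confidence"],2)) for r in models.place_of(n,"side") if r["xyz"][2]>100])
```

```text
14.975 [506.5 226.8 145.5] [ -1.  -3. 107.  29.  79.  -7.] [-0.2  0.3 -1.1] 76.02782018664247
cup_mid [([507.0, 239.0, 147.0], 0.75), ([508.0, 261.0, 186.0], 0.19)]
cup_handle [([508.0, 262.0, 186.0], 0.69)]
hook_seat [([518.0, 257.0, 196.0], 0.61)]
```

View pics/e.png

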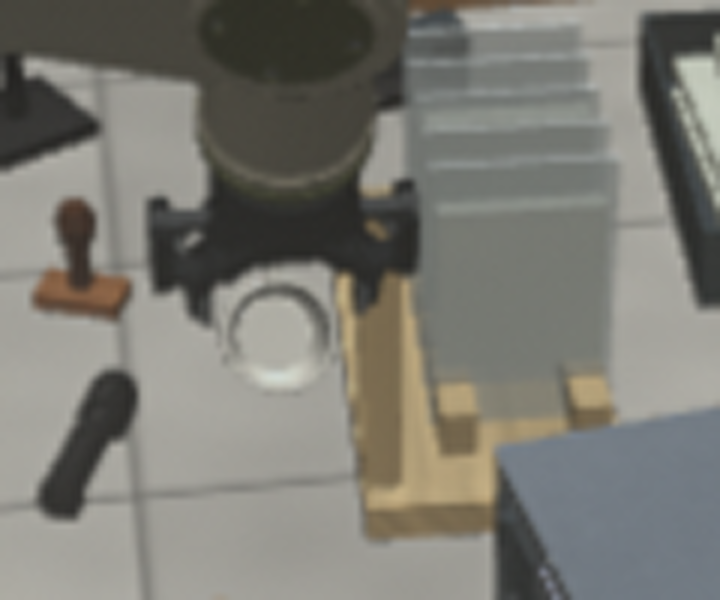

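The cup hangs on the hook with its mouth facing the camera (crop (280,335)). Its middle is at z 147, and the open fingers stand clear on either side. I'm backing out along the tool axis.

Run:
```python
from look import *
p=np.array([506.5,226.8,145.5]); R=Ro.from_euler("xyz",[180,-28.1,89.2],degrees=True)
q=p+R.apply([0,0,-110]); print(q)
plan([([578.5,-171,255],[180,0,8],14),([578.5,-171,235],[180,0,8],1)],(q,[180,-28.1,89.2]))
```

```text
[505.77660119 174.99374342 242.53395526]
[[-21, 6, -12, -0.02, -0.03, 0.1], [-21, 8, -12, -0.03, -0.03, 0.1], [-20, 10, -11, -0.02, -0.03, 0.1], [-20, 13, -10, -0.02, -0.03, 0.1], [-19, 15, -9, -0.03, -0.03, 0.1]]
[[-17, 17, -8, -0.02, -0.03, 0.1], [-16, 18, -7, -0.03, -0.03, 0.1], [-14, 20, -6, -0.02, -0.03, 0.1], [-12, 21, -5, -0.02, -0.03, 0.1], [-10, 23, -5, -0.03, -0.03, 0.1]]
[[-8, 24, -4, -0.02, -0.02, 0.1], [-5, 24, -3, -0.03, -0.03, 0.1], [-3, 25, -2, -0.02, -0.02, 0.1], [-1, 25, -1, -0.03, -0.03, 0.09], [0, 0, 20, 0.001, 0.002, 0]]
end [ 578.4 -170.7  234.5] [180.  -0.   8.]
```

Request:
apply_moves --pt "0 0 -5 0 0 0" --pt "0 0 -15 0 0 0" --pt "0 0 -25 0 0 0" --pt "0 0 -30 0 0 0" --pt "0 0 -35 0 0 0"

```text
time: 15.75
tool_pos: [505.7, 174.2, 244.3]
tcp_rot: [180.0, -28.1, 89.3]
ft_force: [0.1, -0.1, -0.2]
finger_gap: 76.0
grip_force: 0.0
```

Request:
apply_moves --pt "-21 6 -12 -0.02 -0.03 0.1" --pt "-21 8 -12 -0.03 -0.03 0.1" --pt "-20 10 -11 -0.02 -0.03 0.1" --pt "-20 13 -10 -0.02 -0.03 0.1" --pt "-19 15 -9 -0.03 -0.03 0.1"

```text
time: 16.38
tool_pos: [533.1, 49.6, 248.7]
tcp_rot: [-174.8, -17.8, 58.4]
ft_force: [0.3, 1.3, 0.1]
finger_gap: 75.9
grip_force: 0.0
```

Request:
apply_moves --pt "-17 17 -8 -0.02 -0.03 0.1" --pt "-16 18 -7 -0.03 -0.03 0.1" --pt "-14 20 -6 -0.02 -0.03 0.1" --pt "-12 21 -5 -0.02 -0.03 0.1" --pt "-10 23 -5 -0.03 -0.03 0.1"

```text
time: 17.0
tool_pos: [558.5, -73.5, 252.8]
tcp_rot: [-175.7, -6.6, 30.0]
ft_force: [0.7, -0.1, 0.0]
finger_gap: 76.4
grip_force: 0.0
```

Request:
apply_moves --pt "-8 24 -4 -0.02 -0.02 0.1" --pt "-5 24 -3 -0.03 -0.03 0.1" --pt "-3 25 -2 -0.02 -0.02 0.1" --pt "-1 25 -1 -0.03 -0.03 0.09" --pt "0 0 20 0 0 0" --fingers 60

```text
time: 17.62
tool_pos: [580.3, -172.2, 236.9]
tcp_rot: [179.8, -0.1, 8.0]
ft_force: [0.6, -0.4, 0.4]
finger_gap: 60.1
grip_force: 0.0
```

Run:
```python
from look import *
im,W=cloud("side"); s=sense(); print(s["time"],s["tool_pos"].round(1),s["tcp_rot"].round(1),s["joint_pos"].round(0),s["finger_gap"])
a=cv2.resize(im[150:310,280:460],(720,600)); cv2.imwrite("pics/f.png",a[:,:,::-1])
for n in ("cup_mid","cup_handle","bolt_knob","gate_hinge"): print(n,[(np.round(r["xyz"]).tolist(),round(r["confidence"],2)) for r in models.place_of(n,"side") if r["xyz"][2]>100])
kn=near(W,[530,-215,140],[592,-130,185]); print("knob",len(kn),kn.mean(0).round(1),kn.min(0).round(),kn.max(0).round())
```

```text
17.675 [ 578.2 -170.5  231.7] [-180.     0.2    8.1] [-21.   7.  82.  -0.  91.  61.] 59.98211903767888
cup_mid [([509.0, 250.0, 141.0], 0.65)]
cup_handle [([508.0, 269.0, 190.0], 0.63)]
bolt_knob [([582.0, -171.0, 163.0], 0.53)]
gate_hinge [([601.0, 24.0, 158.0], 0.9)]
knob 79 [ 577.7 -172.9  163. ] [ 565. -181.  150.] [ 592. -160.  170.]
```

View pics/f.png

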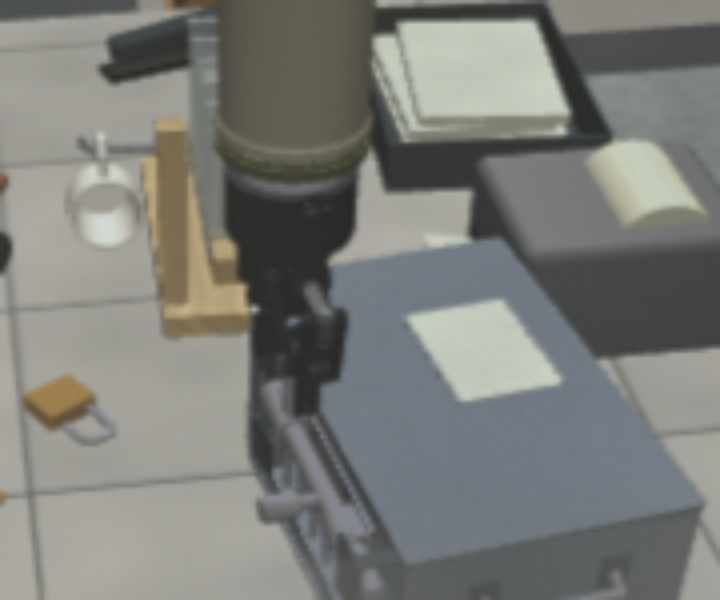

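The cup hangs freely at crop (105,205). The fingers are above and behind the knob, which is at crop (285,505). I'm going down over it and closing lightly.

Request:
apply_moves --pt "0 0 10 0 0 0" --pt "0 0 25 0 0 0" --pt "0 0 28 0 0 0" --pt "0 0 20 0 0 0" --pt "0 0 10 0 0 0"

```text
time: 18.5
tool_pos: [578.0, -170.3, 140.2]
tcp_rot: [180.0, 0.2, 8.1]
ft_force: [0.6, -0.7, -0.2]
finger_gap: 60.0
grip_force: 0.0
```

Request:
apply_moves --pt "0 0 0 0 0 0" --pt "0 0 0 0 0 0" --pt "0 0 0 0 0 0" --pt "0 0 0 0 0 0" --pt "0 0 0 0 0 0" --fingers 10 --grip_force 30

```text
time: 19.12
tool_pos: [578.9, -170.8, 142.1]
tcp_rot: [179.9, 0.1, 8.1]
ft_force: [-0.5, 0.2, 0.5]
finger_gap: 10.2
grip_force: 0.0
```

Run:
```python
from look import *
for c in ("side","top"):
    im,W=cloud(c); s=sense()
    for n in ("bolt_knob","gate_hinge","bolt_rod","cup_handle"): print(c,n,[(np.round(r["xyz"]).tolist(),round(r["confidence"],2)) for r in models.place_of(n,c) if r["xyz"][2]>100])
    for r in models.cut_out("bolt_knob",c)[:2]:
        m=r["pixels"]; q=W[m]; print(c,"cut",r["confidence"],m.sum(),np.nanpercentile(q,[5,50,95],0).round(0).tolist())
    if c=="side":
        k=eyes.get_calibration(c)
        f=lambda X:(k["intrinsics"]@(k["R"]@np.array(X)+k["t"]))
        for X in ([578.5,-171,141],[578.5,-171,160]): h=f(X); print("px",h[:2]/h[2])
        h=f([578.5,-171,155]); u,v=(h[:2]/h[2]).astype(int)
        a=cv2.resize(im[v-50:v+50,u-65:u+65],(780,600),interpolation=cv2.INTER_CUBIC); cv2.imwrite("pics/g.png",a[:,:,::-1]); print(u,v)
print(s["finger_gap"],s["time"])
```

```text
side bolt_knob [([585.0, -169.0, 162.0], 0.47)]
side gate_hinge []
side bolt_rod []
side cup_handle [([508.0, 264.0, 184.0], 0.69)]
side cut 0.52 147 [[570.0, -256.0, 151.0], [607.0, -175.0, 162.0], [628.0, -153.0, 167.0]]
px [348.98275641 290.38599432]
px [349.15266097 285.28601801]
349 286
top bolt_knob [([582.0, -170.0, 160.0], 0.56), ([507.0, 266.0, 187.0], 0.33)]
top gate_hinge [([599.0, 28.0, 162.0], 0.9)]
top bolt_rod []
top cup_handle []
9.994445107302692 19.475
```

View pics/g.png

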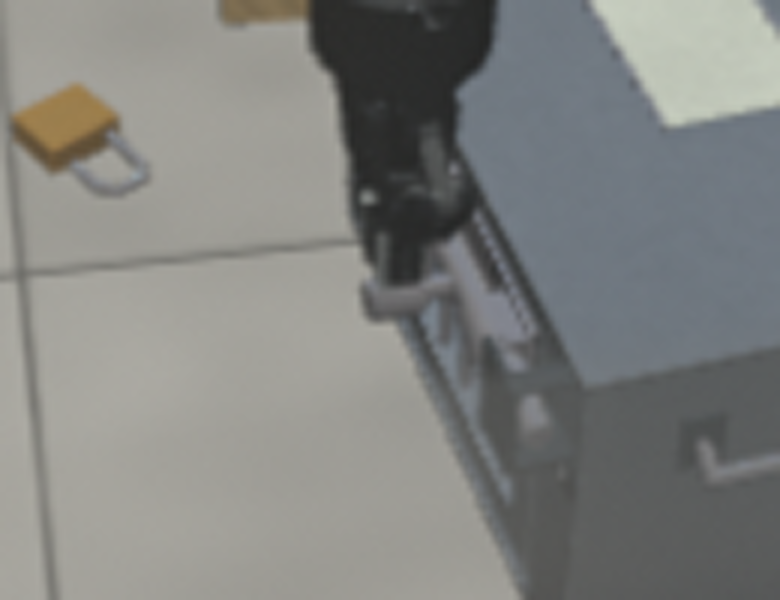

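The dark fingers end at crop (400,285), right at the knob's upper edge, and the knob at (365–450,275–315) is not covered by a near finger. I'll work out from depth where they sit.

Run:
```python
from look import *
im,W=cloud("side")
for v in range(272,294,2):
    print(v,[(int(im[v,u].mean()),*W[v,u].round(0).astype(int).tolist()) for u in range(343,362,3)])
```

```text
272 [(75, 596, 18, 31), (48, 566, -185, 222), (44, 570, -206, 241), (41, 573, -226, 259), (44, 578, -236, 268), (46, 587, -229, 260), (43, 595, -225, 255)]
274 [(100, 599, 37, 4), (52, 567, -184, 215), (45, 570, -208, 236), (42, 573, -229, 255), (43, 582, -221, 247), (40, 590, -219, 244), (73, 618, -132, 159)]
276 [(114, 599, 34, -2), (63, 568, -180, 204), (47, 570, -208, 230), (43, 578, -207, 227), (56, 585, -205, 225), (95, 606, -148, 168), (111, 616, -142, 161)]
278 [(157, 597, 21, 2), (65, 568, -181, 197), (48, 573, -191, 207), (45, 581, -190, 204), (85, 619, -56, 72), (118, 605, -153, 166), (132, 614, -153, 165)]
280 [(158, 595, 13, 1), (90, 567, -183, 192), (48, 574, -191, 199), (46, 582, -189, 196), (83, 619, -56, 64), (100, 604, -161, 166), (135, 612, -161, 165)]
282 [(157, 594, 6, -1), (110, 568, -183, 185), (49, 574, -191, 192), (52, 582, -188, 188), (112, 595, -166, 165), (129, 603, -165, 163), (131, 611, -167, 163)]
284 [(145, 592, -6, 2), (120, 569, -176, 170), (96, 576, -181, 175), (117, 586, -173, 166), (106, 595, -168, 160), (96, 603, -169, 159), (121, 609, -176, 165)]
286 [(158, 591, -13, 1), (97, 569, -177, 165), (104, 577, -179, 165), (102, 585, -175, 161), (99, 620, -56, 39), (83, 623, -84, 65), (106, -9223372036854775808, -9223372036854775808, -9223372036854775808)]
288 [(160, 590, -20, -2), (85, 569, -178, 159), (88, 577, -177, 156), (73, 585, -177, 154), (124, 618, -65, 39), (88, 623, -85, 58), (99, 607, -188, 163)]
290 [(162, 588, -29, -1), (160, 598, -30, -2), (157, 608, -26, -7), (89, 612, -53, 20), (117, 618, -68, 34), (90, 623, -87, 52), (90, 604, -199, 167)]
292 [(162, 586, -41, 3), (161, 596, -39, -1), (162, 605, -40, -1), (100, 613, -49, 6), (108, 615, -80, 38), (93, 623, -86, 42), (85, 605, -198, 159)]<stdin>:4: RuntimeWarning: invalid value encountered in cast
```

Depth shows the real fingertips ending near z ≈ 175, about 33 mm short of the reported TCP, so they closed just above the knob. I'm opening, going down 32 mm and closing again.

Request:
apply_moves --pt "0 0 0 0 0 0" --pt "0 0 0 0 0 0" --pt "0 0 0 0 0 0" --pt "0 0 0 0 0 0" --pt "0 0 0 0 0 0" --fingers 60

```text
time: 20.4
tool_pos: [578.7, -170.7, 141.8]
tcp_rot: [179.9, 0.1, 8.1]
ft_force: [0.2, 0.9, -0.1]
finger_gap: 59.7
grip_force: 0.0
```

Request:
apply_moves --pt "0 0 4 0 0 0" --pt "0 0 8 0 0 0" --pt "0 0 8 0 0 0" --pt "0 0 8 0 0 0" --pt "0 0 4 0 0 0"

```text
time: 21.02
tool_pos: [578.2, -170.6, 108.7]
tcp_rot: [179.9, 0.2, 8.1]
ft_force: [0.9, 0.0, -0.0]
finger_gap: 59.8
grip_force: 0.0
```

Request:
apply_moves --pt "0 0 0 0 0 0" --pt "0 0 0 0 0 0" --pt "0 0 0 0 0 0" --pt "0 0 0 0 0 0" --pt "0 0 0 0 0 0" --fingers 10 --grip_force 30

```text
time: 21.65
tool_pos: [579.0, -169.8, 110.3]
tcp_rot: [180.0, 0.0, 8.1]
ft_force: [-0.7, 5.5, 1.9]
finger_gap: 18.9
grip_force: 30.9
```

The knob is gripped (gap 18.9 mm, 31 N). I'm firming the grip and lifting 8 mm.

Request:
apply_moves --pt "0 -1 0 0 0 0" --pt "0 0 -2 0 0 0" --pt "0 0 -2 0 0 0" --pt "0 0 -2 0 0 0" --pt "0 0 -2 0 0 0" --grip_force 60

```text
time: 22.28
tool_pos: [578.1, -169.8, 117.5]
tcp_rot: [179.9, 0.1, 8.1]
ft_force: [1.5, -0.1, -4.1]
finger_gap: 17.6
grip_force: 58.7
```

Request:
apply_moves --pt "0 0 0 0 0 0" --pt "0 0 0 0 0 0" --pt "0 -1 0 0 0 0" --pt "0 -1 0 0 0 0" --pt "0 0 0 0 0 0"

```text
time: 22.9
tool_pos: [578.2, -167.8, 117.8]
tcp_rot: [179.9, 0.1, 8.1]
ft_force: [0.3, -1.7, -5.2]
finger_gap: 18.2
grip_force: 58.8
```

Request:
apply_moves --pt "0 -1 0 0 0 0" --pt "0 -2 0 0 0 0" --pt "0 -2 0 0 0 0" --pt "0 -2 0.5 0 0 0" --pt "0 -1 0 0 0 0"

```text
time: 23.52
tool_pos: [577.1, -159.6, 117.3]
tcp_rot: [179.9, 0.1, 8.1]
ft_force: [-1.4, -1.8, -3.9]
finger_gap: 18.0
grip_force: 58.8
```

Request:
apply_moves --pt "0 -2 0 0 0 0" --pt "0 -3 0.5 0 0 0" --pt "0 -3 0 0 0 0" --pt "0 -3 0.5 0 0 0" --pt "0 -2 0 0 0 0"

```text
time: 24.15
tool_pos: [575.3, -146.7, 116.4]
tcp_rot: [179.9, 0.1, 8.1]
ft_force: [-0.7, -1.7, -1.7]
finger_gap: 17.7
grip_force: 59.0
```

Request:
apply_moves --pt "0 -2 0 0 0 0" --pt "0 -3 0.5 0 0 0" --pt "0 -3 0 0 0 0" --pt "0 -3 0.5 0 0 0" --pt "0 -3 0 0 0 0"

```text
time: 24.78
tool_pos: [573.4, -133.0, 115.4]
tcp_rot: [179.9, 0.1, 8.1]
ft_force: [-1.6, -1.7, 0.5]
finger_gap: 17.8
grip_force: 59.3
```

Request:
apply_moves --pt "0 -3 0.5 0 0 0" --pt "0 -3 0 0 0 0" --pt "0 -1 0 0 0 0" --pt "0 0 0 0 0 0" --pt "0 0 0 0 0 0"

```text
time: 25.4
tool_pos: [572.4, -126.0, 114.8]
tcp_rot: [179.9, 0.1, 8.1]
ft_force: [-2.1, -0.3, 3.5]
finger_gap: 18.0
grip_force: 59.5
```

Run:
```python
from look import *
im,W=cloud("side"); s=sense(); print(s["time"],s["tool_pos"].round(1),s["ft_force"].round(1),s["wrist_torque"].round(2))
for c in ("side","top"):
    eyes.snapshot(c)
    for n in ("bolt_knob","gate_hinge","cup_handle","cup_mid"): print(c,n,[(np.round(r["xyz"]).tolist(),round(r["confidence"],2)) for r in models.place_of(n,c) if r["xyz"][2]>100])
# arc plan: rotate about hinge by -t
p=s["tool_pos"]; R0=Ro.from_euler("xyz",s["tcp_rot"],degrees=True); piv=np.array([601,24.5,p[2]]); way=[]
for t in np.linspace(0,40,21)[1:]:
    q=Ro.from_euler("z",-t,degrees=True); way.append((piv+q.apply(p-piv),(q*R0).as_euler("xyz",degrees=True),1))
plan(way)
```

```text
25.45 [ 572.5 -125.9  114.8] [-2.3  0.5  2.8] [0.64 0.45 0.2 ]
side bolt_knob [([575.0, -128.0, 165.0], 0.54)]
side gate_hinge []
side cup_handle [([509.0, 267.0, 187.0], 0.85)]
side cup_mid [([506.0, 253.0, 141.0], 0.92)]
top bolt_knob [([603.0, 24.0, 160.0], 0.63), ([506.0, 263.0, 190.0], 0.18)]
top gate_hinge [([601.0, 24.0, 160.0], 0.92)]
top cup_handle [([508.0, 264.0, 189.0], 0.63)]
top cup_mid [([505.0, 255.0, 144.0], 0.79)]
[[-5, -2, 0, 0, 0, 0.03], [-5, -2, 0, 0, 0, 0.04], [-5, -2, 0, 0, 0, 0.03], [-5, -2, 0, 0, 0, 0.04], [-5, -1, 0, 0, 0, 0.03]]
[[-5, -2, 0, 0, 0, 0.04], [-5, -2, 0, 0, 0, 0.03], [-5, -2, 0, 0, 0, 0.04], [-5, -2, 0, 0, 0, 0.03], [-5, -1, 0, 0, 0, 0.04]]
[[-5, -2, 0, 0, 0, 0.03], [-5, -2, 0, 0, 0, 0.04], [-5, -2, 0, 0, 0, 0.03], [-5, -2, 0, 0, 0, 0.04], [-5, -1, 0, 0, 0, 0.03]]
[[-5, -2, 0, 0, 0, 0.04], [-5, -2, 0, 0, 0, 0.03], [-5, -2, 0, 0, 0, 0.04], [-5, -2, 0, 0, 0, 0.03], [-5, -2, 0, 0, 0, 0.04]]
end [483.1 -72.2 114.8] [179.9   0.  -32. ]
```

The bolt is drawn about 44 mm (knob now at y ≈ −128). I'm swinging the gate, starting with the first 10°.

Request:
apply_moves --pt "-5 -2 0 0 0 0.03" --pt "-5 -2 0 0 0 0.04" --pt "-5 -2 0 0 0 0.03" --pt "-5 -2 0 0 0 0.04" --pt "-5 -1 0 0 0 0.03" --grip_force 80

```text
time: 26.58
tool_pos: [546.9, -118.8, 115.0]
tcp_rot: [179.9, 0.0, -1.8]
ft_force: [3.7, 1.5, 1.9]
finger_gap: 17.2
grip_force: 79.4
```

Request:
apply_moves --pt "-5 -2 0 0 0 0.04" --pt "-5 -2 0 0 0 0.03" --pt "-5 -2 0 0 0 0.04" --pt "-5 -2 0 0 0 0.03" --pt "-5 -1 0 0 0 0.04"

```text
time: 27.2
tool_pos: [522.8, -107.2, 114.9]
tcp_rot: [179.9, 0.0, -12.1]
ft_force: [2.6, 1.0, 3.3]
finger_gap: 17.5
grip_force: 79.5
```

Request:
apply_moves --pt "-5 -2 0 0 0 0.03" --pt "-5 -2 0 0 0 0.04" --pt "-5 -2 0 0 0 0.03" --pt "-5 -2 0 0 0 0.04" --pt "-5 -1 0 0 0 0.03"

```text
time: 27.82
tool_pos: [501.3, -91.8, 114.9]
tcp_rot: [179.9, -0.0, -21.8]
ft_force: [5.4, -1.0, 1.0]
finger_gap: 17.1
grip_force: 79.4
```

Request:
apply_moves --pt "-5 -2 0 0 0 0.04" --pt "-5 -2 0 0 0 0.03" --pt "-5 -2 0 0 0 0.04" --pt "-5 -2 0 0 0 0.03" --pt "-5 -2 0 0 0 0.04"

```text
time: 28.45
tool_pos: [482.8, -72.3, 114.9]
tcp_rot: [179.9, -0.0, -32.1]
ft_force: [2.2, -2.9, 2.5]
finger_gap: 17.0
grip_force: 79.6
```

Request:
apply_moves --pt "0 0 0 0 0 0" --pt "0 0 0 0 0 0" --pt "0 0 0 0 0 0" --pt "0 0 0 0 0 0" --pt "0 0 0 0 0 0"

```text
time: 29.08
tool_pos: [483.0, -72.3, 114.7]
tcp_rot: [179.9, 0.0, -32.0]
ft_force: [0.7, -2.6, 3.3]
finger_gap: 17.2
grip_force: 79.6
```

Run:
```python
from look import *
for c in ("side","top"):
    im,W=cloud(c)
    for n in ("bolt_knob","gate_hinge","cup_handle","cup_mid"): print(c,n,[(np.round(r["xyz"]).tolist(),round(r["confidence"],2)) for r in models.place_of(n,c) if r["xyz"][2]>100])
    g=near(W,[380,-200,20],[600,20,150]); g=g[np.hypot(g[:,0]-483,g[:,1]+72)<250]
    print(c,len(g)); 
    for z0 in (20,50,80): 
        q=g[(g[:,2]>z0)&(g[:,2]<z0+30)]; q=q[np.argsort(q[:,1])]; print(z0,q[::max(1,len(q)//8)].round(0).tolist())
s=sense(); print(s["time"],s["tool_pos"].round(1),s["tcp_rot"].round(1),s["ft_force"].round(1),s["qd"].round(2),s["grip_force"])
```

```text
side bolt_knob [([486.0, -75.0, 166.0], 0.56)]
side gate_hinge [([600.0, 21.0, 157.0], 0.79)]
side cup_handle []
side cup_mid []
side 1035
20 [[483.0, -191.0, 41.0], [493.0, -177.0, 39.0], [499.0, -148.0, 39.0], [513.0, -125.0, 36.0], [532.0, -100.0, 49.0], [553.0, -76.0, 38.0], [572.0, -51.0, 28.0], [589.0, -26.0, 22.0], [589.0, -1.0, 45.0]]
50 [[483.0, -190.0, 72.0], [478.0, -185.0, 51.0], [476.0, -180.0, 62.0], [499.0, -151.0, 67.0], [520.0, -125.0, 77.0], [547.0, -76.0, 56.0], [563.0, -50.0, 70.0], [597.0, -7.0, 58.0], [592.0, -0.0, 56.0]]
80 [[484.0, -190.0, 103.0], [482.0, -184.0, 94.0], [491.0, -179.0, 90.0], [500.0, -150.0, 90.0], [534.0, -103.0, 105.0], [553.0, -74.0, 82.0], [569.0, -49.0, 104.0], [600.0, -7.0, 103.0]]
top bolt_knob []
top gate_hinge [([602.0, 24.0, 159.0], 0.62)]
top cup_handle [([506.0, 265.0, 184.0], 0.58)]
top cup_mid [([506.0, 255.0, 146.0], 0.81)]
top 73
20 [[502.0, -139.0, 20.0], [504.0, -136.0, 22.0], [589.0, 3.0, 33.0], [590.0, 6.0, 41.0], [591.0, 8.0, 35.0], [595.0, 11.0, 43.0], [595.0, 11.0, 29.0], [597.0, 14.0, 35.0], [597.0, 17.0, 45.0], [597.0, 17.0, 30.0], [599.0, 20.0, 48.0], [599.0, 20.0, 36.0]]
50 [[592.0, 3.0, 69.0], [592.0, 6.0, 71.0], [592.0, 8.0, 70.0], [595.0, 9.0, 67.0], [594.0, 11.0, 58.0], [597.0, 11.0, 70.0], [596.0, 14.0, 63.0], [598.0, 14.0, 77.0], [598.0, 17.0, 65.0], [599.0, 19.0, 74.0]]
80 [[591.0, 1.0, 101.0], [591.0, 3.0, 87.0], [592.0, 3.0, 95.0], [594.0, 6.0, 87.0], [593.0, 6.0, 103.0], [594.0, 9.0, 99.0], [596.0, 9.0, 100.0], [596.0, 11.0, 100.0], [596.0, 11.0, 86.0], [597.0, 14.0, 104.0], [598.0, 14.0, 90.0], [599.0, 17.0, 108.0], [600.0, 17.0, 95.0], [599.0, 17.0, 85.0]]
29.575 [483.  -72.3 114.7] [179.9   0.  -32. ] [ 1.8 -2.2  3.2] [-0.1   0.04 -0.06 -0.01 -0.01 -0.08] 79.63759660720825
```

The gate stands about 40° open by depth and the cup still hangs freely. I'm handing it in.

```bash
python3 -c "
from look import *
print(job.hand_in())"
```

```text
the job is handed in; nothing more can be done
None
```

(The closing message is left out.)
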